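Back the indexing wheel up one notch

TASK

Lift the ratchet pawl of the decorating wheel clear of the teeth by pushing its side pin with a fingertip until it flips up and stays, then push one of the upright pegs to turn the wheel backward (clockwise seen from above) by just one notch, and flip the pawl back down so that it lies fully home at the bottom of the next notch. Only push with the fingers: pick nothing up, leave the cup standing in the middle of the wheel, and leave the things around it where they are.

Things in the scene. Friction and masses are not known exactly. Their poses are not given: they have to be found in the camera images.
- stand: Fixed stand of the indexing wheel: base plate 235 x 210 x 12 mm, wheel column and pawl bracket. Origin on the wheel's axis at table height, z up; place and yaw vary. In its frame the pawl's nose meets the tooth ring at x -95, y 0 mm; the pawl's hinge line runs along x at y +80, z 52 mm, between two cheeks (x -81 to -109, y 71 to 89, top at z 61 mm).
- wheel (a joint): Turn of the wheel, rad; GROWS as it turns BACKWARD, clockwise from above. 0: a tooth's step stands at the pawl's nose; starts -0.05 to 0. 12 teeth, a notch = 0.524 rad. The nose lies flat on the next notch's floor from about 0.45 to 0.524; below that it rides on the ramp. Backward is blocked while the pawl is down. Stiff bearing (0.12 N m, 2 N at a peg): it stays where left.
- pawl (a joint): Swing of the pawl about its hinge, rad: 0 = fully down in a notch, about 0.14 = just clear of the teeth, 1.5 = flipped up on its stop. It is weighted: let go below about 1.0 it falls down, beyond about 1.15 it falls up onto the stop and stays there. About 1 to 2 N at the pin moves it.
- wheel_top (a point): Centre of the wheel's top face, on the axis, 40 mm above the table. Aluminium disc of 105 mm radius, 14 mm thick; a ring of dark steel saw teeth 10 mm high stands on it from radius 86 to 104 mm.
- peg0 (a point): Top centre of one of the six upright steel pegs on the wheel: 12 mm diameter, 36 mm high above the disc (z 40 to 76 mm), on a 68 mm radius, every 60 degrees. It turns with the wheel. With joint wheel at 0 it stands at stand-frame x +34, y -59 mm.
- peg1 (a point): Top centre of the next peg, 60 degrees clockwise of peg0 seen from above. With joint wheel at 0 it stands at stand-frame x -34, y -59 mm.
- pin (a point): Point on the pawl's side pin, 30 mm out from the pawl's middle: a steel rod, 10 mm diameter, along the stand's x, free from x -101 to -149 mm. Pawl down: y +40, z 90 mm. Lifting, it swings in a 55 mm arc about the hinge, over z 107 mm, towards the stand's +y, to y +117, z 93 mm when up. Only the base plate lies below. Push it towards +y to lift, from the other side towards -y to drop the pawl.
- nose (a point): Underside of the pawl's nose (8 mm round bar). The pawl is an arched dark steel piece 12 mm thick, 80 mm from hinge to nose; down, its top is about 95 mm above the table, flipped up the nose reaches about 135 mm.
- cup: Unfired clay cup, 62 mm rim diameter, 62 mm high, standing within 6 mm of the middle of the wheel's top; top at 102 mm above the table. Origin: centre of its underside.
- vase: Loose small clay vase, 72 mm diameter, 72 mm high, on the table beside the wheel. Origin: centre of its underside.
- glaze_jar: Loose white jar, 66 mm diameter, 72 mm high, on the table beside the wheel. Origin: centre of its underside.
- rib: Loose wooden rib, a flat plate 85 x 45 x 8 mm, on the table. Origin: centre of its underside.
- brush: Loose paint brush lying on the table, about 200 mm long. Origin: underside of its middle.
- bowl: Loose clay bowl, 110 mm rim diameter, 45 mm high, on the table. Origin: centre of its underside.
- jar_lid: Loose clay jar lid with a knob, 72 mm diameter, 28 mm high, on the table. Origin: centre of its underside.
Things that resemble listed ones, but are neither listed nor needed, are in the scene too. What is shaped like the cup but black is not meant.

How it is judged:
By the outcome, as a careful person would: the job done as asked, in the order asked, and still so for the second after the job is handed in, with the robot touching nothing.
It also fails if it takes over 59 s, if anything falls off the work surface, if the arm or the gripper's body presses on something with over 40 N, if the wrist force passes 120 N, or if a joint passes its speed limit or range.

ROBOT

A 6-joint arm with a two-finger parallel gripper is mounted at the origin on the work surface. World frame = base frame: x ahead of the robot, y to its left, z up, the work surface at z = 0. Lengths are in m, angles in rad, forces in N, time in s.
With the tool pointing down it reaches from about 0.25 to 0.775 m from the base axis. Payload 4 kg.
Tool frame: the origin (TCP) lies between the finger pads; the fingertips stand 14 mm ahead of it and the grasp point (between the pads) lies 5 mm behind it (robot.tips_ahead is the distance from the TCP to the fingertips, in m); z points along the fingers, y is the direction in which the jaws open and shut (so a half turn about z gives the same grasp; the last joint's range is limited). The gripper opens to 94 mm and grips with 3 to 60 N. Pads are 16 mm wide; open, the fingers measure 119 mm over their backs; the gripper's body (75 mm by 177 mm) begins 78 mm behind the grasp point.
Start: joints at [1.246, 0.087, 1.371, -0, 1.684, -0.103], TCP at [0.121, 0.537, 0.22] pointing down, gripper open.
Joint ranges: [-3.1, 3.1], [-0.76, 2.03], [0.27, 2.55], [-1.08, 4.22], [0.17, 2.65], [-2.57, 2.57]. Speed limits (rad/s): [2.79, 2.79, 3.14, 3.14, 3.14, 3.14].

INTERFACE

Orientations are given as [roll, pitch, yaw] about the fixed x, y, z axes, in that order (R = Rz(yaw) Ry(pitch) Rx(roll)).
In Python, from bench import robot, optics, job gives the robot as it stands.
- The arm moves only by the tool apply_moves, never from a script. Its argument "moves" is a list of rows, each a list of 3 entries, a list of its own where there are three numbers: the shift along the tool's x, y, z in cm, then the turn, a rotation vector about the tool's x, y, z in rad, then the opening, from 0 (shut) to 1 (fully open). In form: [[[tx, ty, tz], [rx, ry, rz], grip], ...]. A call has exactly 10 rows; each row is the pose to reach, as a shift and turn from the pose commanded when the call began, along the tool's axes at that moment; what a row does not reach only later rows make up. A row lasts 1/12 s, in which the tool goes at most 41.7 mm and 7.16 degrees, less where a joint would pass 70% of its speed; a pose out of reach is approached as far as the arm can. A call with a gripper value outside its range is refused whole. The fingers move at their own pace and stop on an object; the grip force is fixed at half the most. Time passes only in rows, so rows that repeat a pose let the fingers close, or fill a call up. It gives the time, the measured TCP pose, the force and the opening at its end, in the units of the state.
- robot.get_obs(): the state, without advancing time (a new reading comes with each control period).
- optics.snapshot(name): name is "scene" or "top" or "wrist"; returns the picture (400x640x3 uint8, red, green, blue); there is no depth.
- optics.get_calibration(name): a dict with "fx", "fy", "cx", "cy" (pixels), "rvec" (rotation vector, rad) and "tvec" (3), from world to camera coordinates, as OpenCV has them. Camera axes: x right, y down, z forward; pixel columns grow to the right and rows downward; lengths in m; the calibration is good to about 2 mm. The wrist camera is an equidistant fisheye: a pixel r from the principal point sees the ray r / f radians off the axis. A picture is of the moment at which its call begins: read the wrist's pose just before it. get_calibration takes no time and is no camera call; for the wrist camera it gives the pose at the moment of the call.
- job.close_job(): hands the job in, once; it reports no verdict.
The state is a dict: "time": time; "joint_positions": joint angles; "qvel": joint speeds; "joint_torque": joint torques, N m; "tool_pos": TCP position; "ee_rot": TCP orientation; "wrist_force": force on the tool from outside, world axes, zero at the start; "wrist_torque": the same for the moment, N m; "width": finger opening in m.
Only numpy, scipy, OpenCV 4.12 (cv2) and the standard library are available. Lean on these libraries where they do the work, as an engineer would, in place of code of your own. Each camera call takes 0.05 s, during which the arm holds its last target.

## Working session

There is one attempt and no reset: what is moved stays moved. The work goes in short steps, Python scripts to look and compute and a tool call to move; the robot and the scene stay as the last step left them, time stands still between calls to the robot, and variables do not carry over. Pictures are saved under pics/ and viewed, and the job is handed in when it is done.

Besides the shell and the picture viewer there is one more tool, called after ">>>" as name([rows], argument=value, ...), one row to a line, values as JSON. apply_moves: Moves the arm, as the interface text tells. Its arguments: {"type":"object","properties":{"moves":{"type":"array"}},"required":["moves"]}

```bash
mkdir -p pics; ls; cat > h.py <<'E'
import numpy as np,cv2
from bench import robot,optics,job
from scipy.spatial.transform import Rotation as R
def snap(n,f):
    im=optics.snapshot(n); cv2.imwrite('pics/'+f,cv2.cvtColor(im,cv2.COLOR_RGB2BGR)); return im
def cal(n):
    c=optics.get_calibration(n); return c
def ray(n,u,v):
    c=cal(n); M=cv2.Rodrigues(np.array(c['rvec'],float))[0]; t=np.array(c['tvec'],float).ravel()
    d=np.array([(u-c['cx'])/c['fx'],(v-c['cy'])/c['fy'],1.]); return -M.T@t, M.T@d
def onz(n,u,v,z):
    o,d=ray(n,u,v); return o+d*(z-o[2])/d[2]
def proj(n,P):
    c=cal(n); M=cv2.Rodrigues(np.array(c['rvec'],float))[0]; t=np.array(c['tvec'],float).ravel()
    p=np.atleast_2d(P)@M.T+t; return np.c_[c['fx']*p[:,0]/p[:,2]+c['cx'],c['fy']*p[:,1]/p[:,2]+c['cy']]
E
python3 - <<'E'
from h import *
s=robot.get_obs(); print(s)
snap('scene','s0.png');snap('top','t0.png')
for n in('scene','top'):print(cal(n),ray(n,320,200))
E
```

```text
pics
{'time': 0.0, 'joint_positions': array([ 1.24592112e+00,  8.79454464e-02,  1.37219806e+00, -3.46383368e-05,
        1.68360012e+00, -1.03096965e-01]), 'qvel': array([ 0.00103405, -0.00154426, -0.0015414 ,  0.000512  ,  0.00166075,
        0.00253709]), 'joint_torque': array([ 2.40716745e-04, -3.40168083e+01, -3.02431941e+01,  7.18981633e-02,
        3.27333400e-02, -1.59909823e-04]), 'tool_pos': array([0.12083354, 0.53604729, 0.21833787]), 'ee_rot': array([-3.13944955e+00, -1.87122687e-04,  2.91981035e+00]), 'wrist_force': array([0.30147964, 0.2307688 , 0.25492515]), 'wrist_torque': array([ 0.00652424, -0.01202315,  0.02325808]), 'width': 0.09409237976017114}
{'fx': 498.2050384678426, 'fy': 498.2050384678426, 'cx': 313.49803455394743, 'cy': 198.74476504053632, 'rvec': array([ 1.70278795,  1.60483345, -0.80144148]), 'tvec': array([-0.06430065, -0.27468883,  1.78037012])} (array([ 1.59252272, -0.03636357,  0.84371521]), array([-0.79794066,  0.06425947, -0.59944816]))
{'fx': 435.5992790622908, 'fy': 435.5992790622908, 'cx': 320.0144738090508, 'cy': 199.41335415103148, 'rvec': array([ 2.12066318, -2.16789983,  0.14675103]), 'tvec': array([0.03611042, 0.56948068, 1.31456826])} (array([0.37706875, 0.01726552, 1.38246988]), array([ 0.14110853,  0.00470574, -0.98998386]))
```

View pics/s0.png

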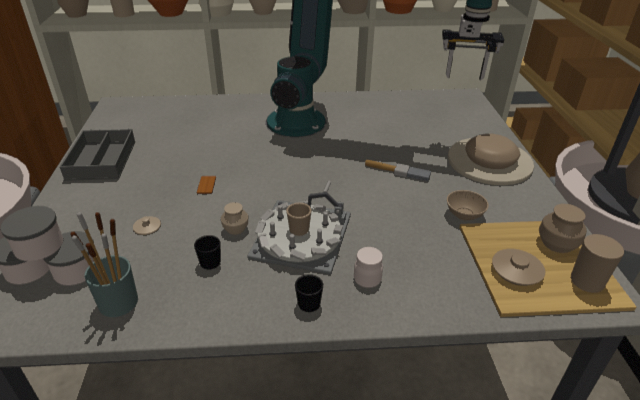

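View pics/t0.png

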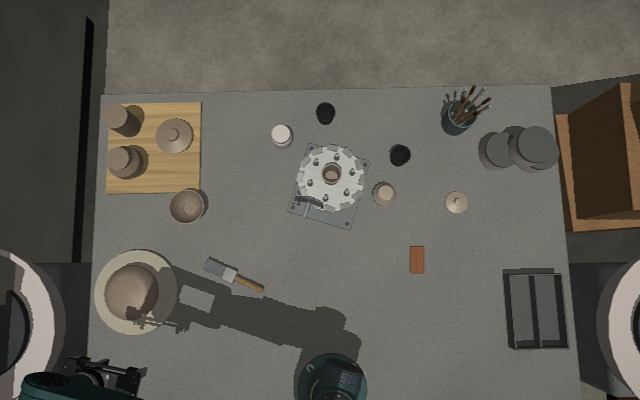

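Both views show the wheel at about top (331,175) / scene (300,230), with the cup in its middle. The two black cups are decoys at top (325,112) and (400,155). The vase is near (383,193) and the glaze jar near (281,135). I'll zoom in on the wheel.

```bash
python3 - <<'E'
import cv2
a=cv2.imread('pics/t0.png')[125:245,265:425];cv2.imwrite('pics/t0c.png',cv2.resize(a,(800,600),interpolation=cv2.INTER_CUBIC))
a=cv2.imread('pics/s0.png')[165:285,225:385];cv2.imwrite('pics/s0c.png',cv2.resize(a,(800,600),interpolation=cv2.INTER_CUBIC))
E
```

```text
(no output)
```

View pics/t0c.png

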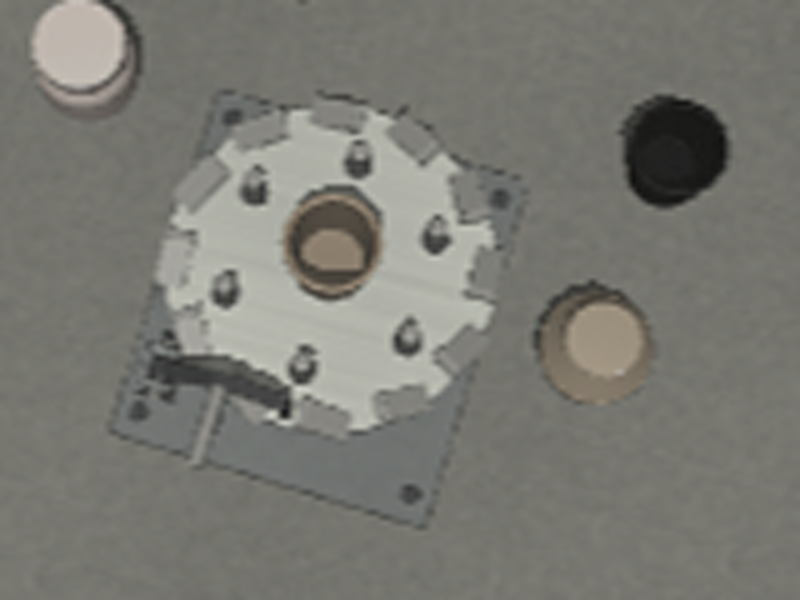

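View pics/s0c.png

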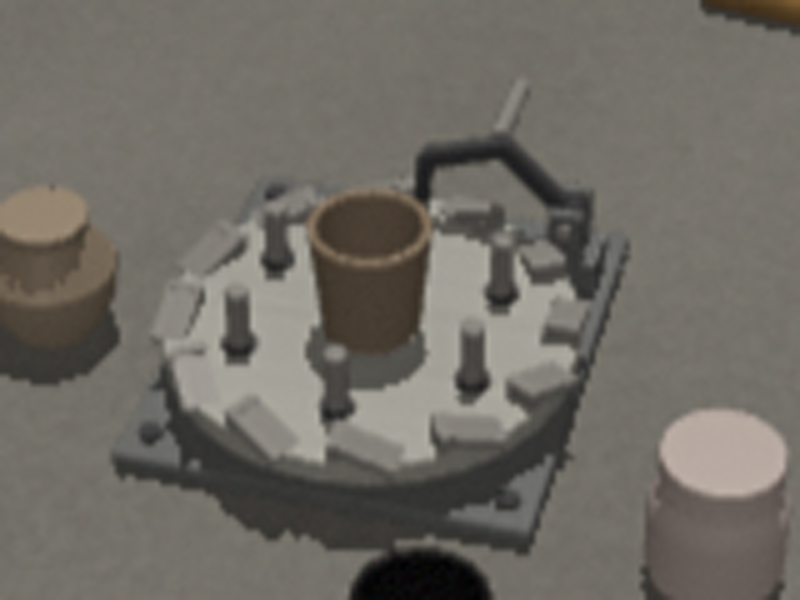

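The pin sticks out towards world −x at top crop (215,390)→(195,465), and the hinge is on the left (world +y). Next I'll measure the plate corners and the peg tops.

```bash
python3 - <<'E'
from h import *
tc=lambda p:(265+(p[0]+.5)/5-.5,125+(p[1]+.5)/5-.5); sc=lambda p:(225+(p[0]+.5)/5-.5,165+(p[1]+.5)/5-.5)
C=[onz('top',*tc(p),.012)[:2] for p in [(222,92),(527,183),(425,527),(108,430)]]
C=np.array(C);print(C.round(4))
for i in range(4):
    e=C[(i+1)%4]-C[i];print(np.linalg.norm(e).round(4),np.degrees(np.arctan2(e[1],e[0])).round(1))
def circ(P):
    A=np.c_[2*P,np.ones(len(P))];s=np.linalg.lstsq(A,(P**2).sum(1),rcond=None)[0];return s[:2],np.sqrt(s[2]+s[:2]@s[:2])
T=np.array([onz('top',*tc(p),.076)[:2] for p in [(253,172),(358,150),(437,222),(408,325),(302,352),(224,278)]])
S=np.array([onz('scene',*sc(p),.076)[:2] for p in [(472,324),(335,350),(237,290),(276,210),(503,237)]])
for P in(T,S):
    c,r=circ(P);print(c.round(4),r.round(4),np.degrees(np.arctan2(*(P-c).T[::-1])).round(1))
# pin
for n,f,p in(('top',tc,[(216,392),(196,463)]),('scene',sc,[(503,133),(521,84)])):
    q=[onz(n,*f(x),.09)[:2] for x in p];e=q[1]-q[0];print(np.round(q,4),np.linalg.norm(e),np.degrees(np.arctan2(e[1],e[0])))
c=(onz('top',*tc((333,243)),.102),onz('scene',*sc((370,222)),.102));print(c)
E
```

```text
[[ 0.7597  0.0554]
 [ 0.6948 -0.1397]
 [ 0.475  -0.0673]
 [ 0.5409  0.1316]]
0.2056 -108.4
0.2314 161.8
0.2095 71.7
0.2317 -19.2
[ 0.6413 -0.0104] 0.0666 [  42.8  -17.   -76.7 -135.9  163.7  104.1]
[ 0.6387 -0.0103] 0.067 [  43.3  -17.6  -76.1 -134.4  105.1]
[[0.553  0.0601]
 [0.5106 0.0728]] 0.04429245723619436 163.37690325793724
[[0.5521 0.0606]
 [0.5083 0.0737]] 0.045735123939424346 163.3474106224539
(array([ 0.63988655, -0.01192694,  0.102     ]), array([ 0.63860893, -0.01126267,  0.102     ]))
```

Stand origin is about (0.640, −0.0104). Yaw is about −18°: the plate edges give −18.7, the peg phase allows −19.4 to −16.5, and the pin's free end then falls within 1–2 mm of where it was seen. I'll write a helper that works out the moves.

```bash
cat >> h.py <<'E'
O=np.array([.640,-.0104]); YAW=np.radians(-18.)
def s2w(x,y): # mm stand
    c,s=np.cos(YAW),np.sin(YAW); return O+np.array([[c,-s],[s,c]])@np.array([x,y])/1000
def w2s(p):
    c,s=np.cos(YAW),np.sin(YAW); return np.array([[c,s],[-s,c]])@(np.array(p)[:2]-O)*1000
def need(x,y,z,yaw_stand_deg): # TCP target stand mm, z mm, tool-x direction in stand deg
    s=robot.get_obs(); p=np.array(s['tool_pos']); Rt=R.from_euler('xyz',s['ee_rot'])
    w=np.r_[s2w(x,y),z/1000]; d=Rt.inv().apply(w-p)*100
    Rg=R.from_euler('xyz',[np.pi,0,YAW+np.radians(yaw_stand_deg)]); rv=(Rt.inv()*Rg).as_rotvec()
    print('need cm',d.round(2),'rv',rv.round(3)); st()
def st():
    s=robot.get_obs(); p=s['tool_pos']; print('t',round(s['time'],2),'tcp stand mm',w2s(p).round(1),'z',round(p[2]*1000,1),'toolx stand deg',np.degrees(s['ee_rot'][2]-YAW).round(1),'rp',np.round(s['ee_rot'][:2],3),'F',np.round(s['wrist_force'],2),'w',round(s['width'],4),'q',np.round(s['joint_positions'],2))
E
python3 -c "
from h import *
need(-128,2,200,180)"
```

```text
need cm [-49.94 -40.51   1.91] rv [-0.002 -0.     0.092]
t 0.1 tcp stand mm [-662.6  359.3] z 218.4 toolx stand deg 185.3 rp [-3.14 -0.  ] F [-0.01 -0.31 -0.14] w 0.0941 q [ 1.25  0.09  1.37 -0.    1.68 -0.1 ]
```

>>> apply_moves([
  [[-3,-2.4,0],[0,0,0.02],0],
  [[-7,-5.6,0],[0,0,0.04],0],
  [[-10,-8,0],[0,0,0.09],0],
  [[-13,-10.5,0],[0,0,0.09],0],
  [[-16,-13,0],[0,0,0.09],0],
  [[-19,-15.5,0],[0,0,0.09],0],
  [[-22,-18,0],[0,0,0.09],0],
  [[-25,-20.3,0],[0,0,0.09],0],
  [[-28,-22.6,0],[0,0,0.09],0],
  [[-31,-25,0],[0,0,0.09],0],
])

```text
time: 0.93
tool_pos: [0.369, 0.2228, 0.2192]
ee_rot: [3.141, -0.0, 2.83]
wrist_force: [0.4, 1.1, -0.6]
width: 0.031
```

```bash
python3 -c "
from h import *
need(-128,2,200,180)"
```

```text
need cm [-20.15 -13.65   1.91] rv [ 0.    -0.     0.002]
t 0.93 tcp stand mm [-329.8  138. ] z 219.2 toolx stand deg 180.1 rp [ 3.141 -0.   ] F [ 0.42  1.09 -0.6 ] w 0.031 q [ 0.41 -0.18  1.63  0.    1.69 -0.85]
```

>>> apply_moves([
  [[-3,-2,0],[0,0,0],0],
  [[-6,-4,0],[0,0,0],0],
  [[-9,-6,0],[0,0,0],0],
  [[-12,-8.2,0],[0,0,0],0],
  [[-15,-10.2,0.5],[0,0,0],0],
  [[-18,-12,1],[0,0,0],0],
  [[-19.5,-13,1.5],[0,0,0],0],
  [[-20.2,-13.7,2],[0,0,0],0],
  [[-20.2,-13.7,2],[0,0,0],0],
  [[-20.2,-13.7,2],[0,0,0],0],
])

```text
time: 1.77
tool_pos: [0.5179, 0.0325, 0.1987]
ee_rot: [3.141, -0.002, 2.829]
wrist_force: [0.1, -0.3, -0.8]
width: 0.0009
```

```bash
python3 - <<'E'
from h import *
need(-128,2,86,180)
snap('scene','s1.png');snap('top','t1.png');snap('wrist','w1.png')
for n in('s','t'):
    a=cv2.imread(f'pics/{n}1.png'); a=a[125:245,265:425] if n=='t' else a[125:245,225:385]
    cv2.imwrite(f'pics/{n}1c.png',cv2.resize(a,(640,480),interpolation=cv2.INTER_CUBIC))
E
```

```text
need cm [-0.17 -0.11 11.27] rv [ 0.    -0.002  0.002]
t 1.77 tcp stand mm [-129.4    3. ] z 198.7 toolx stand deg 180.1 rp [ 3.141e+00 -2.000e-03] F [ 0.09 -0.26 -0.79] w 0.0009 q [-0.05  0.02  1.48  0.    1.64 -1.31]
```

View pics/s1c.png

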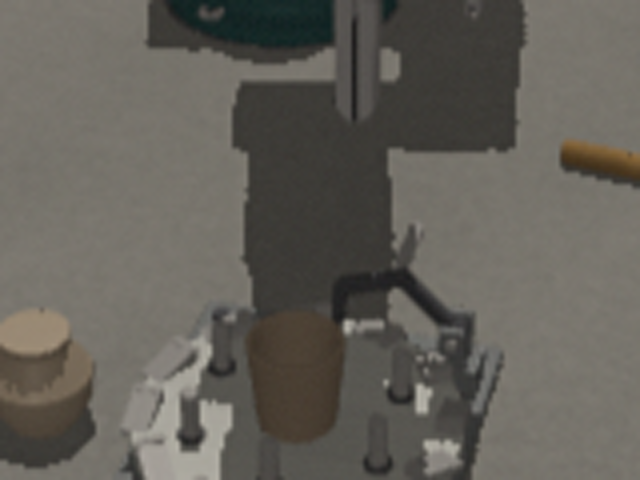

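View pics/w1.png

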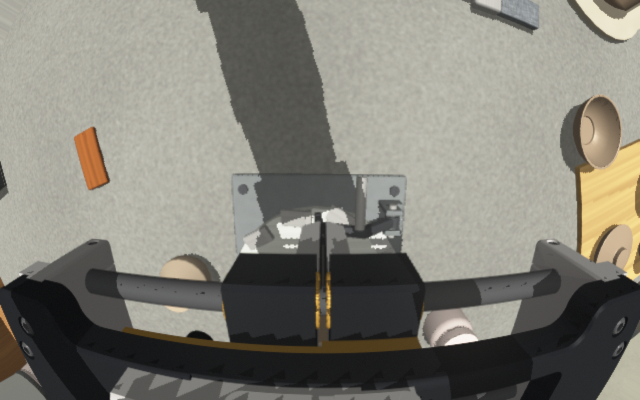

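The wrist view shows the plate edge level from (232,175) to (405,175), so the yaw is confirmed. The pin at (360,195) lies on the tool's +y side, and the fingers are shut. I'll go down beside the pin on its −y side.

>>> apply_moves([
  [[-0.1,-0.1,2],[0,0,0],0],
  [[-0.1,-0.1,4],[0,0,0],0],
  [[-0.1,-0.1,6],[0,0,0],0],
  [[-0.1,-0.1,7.5],[0,0,0],0],
  [[-0.1,-0.1,9],[0,0,0],0],
  [[-0.1,-0.1,10],[0,0,0],0],
  [[-0.1,-0.1,10.7],[0,0,0],0],
  [[-0.1,-0.1,11.2],[0,0,0],0],
  [[-0.1,-0.1,11.2],[0,0,0],0],
  [[-0.1,-0.1,11.2],[0,0,0],0],
])

```text
time: 2.75
tool_pos: [0.5196, 0.031, 0.0881]
ee_rot: [3.141, 0.001, 2.83]
wrist_force: [-0.2, 0.9, -0.2]
width: 0.0007
```

```bash
cat >> h.py <<'E'
def look(k,names='st'):
    for n in names:
        nm={'s':'scene','t':'top'}[n]; a=snap(nm,f'{n}{k}.png'); a=cv2.imread(f'pics/{n}{k}.png'); a=a[125:245,265:425] if n=='t' else a[165:285,225:385]
        cv2.imwrite(f'pics/{n}{k}c.png',cv2.resize(a,(640,480),interpolation=cv2.INTER_CUBIC))
E
python3 - <<'E'
from h import *
st(); look(2)
E
```

```text
t 2.75 tcp stand mm [-127.3    2.2] z 88.1 toolx stand deg 180.2 rp [3.141e+00 1.000e-03] F [-0.15  0.85 -0.16] w 0.0007 q [-0.05  0.09  1.64  0.    1.42 -1.31]
```

View pics/s2c.png

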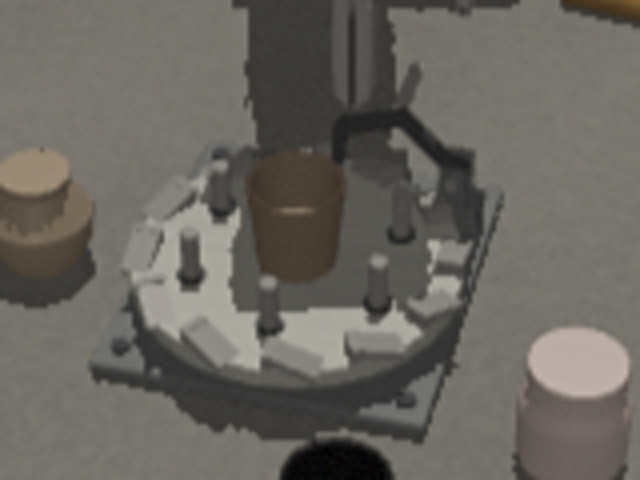

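The finger stands to the left of the pin (crop (405,85)) and is clear of the pawl. I'll push towards +y.

>>> apply_moves([
  [[0,0.7,0],[0,0,0],0],
  [[0,1.3,0],[0,0,0],0],
  [[0,1.8,0],[0,0,0],0],
  [[0,2.3,0],[0,0,0],0],
  [[0,2.8,0],[0,0,0],0],
  [[0,3.3,0],[0,0,0],0],
  [[0,3.8,0],[0,0,0],0],
  [[0,4.3,0],[0,0,0],0],
  [[0,4.6,0],[0,0,0],0],
  [[0,4.6,0],[0,0,0],0],
])

```text
time: 3.68
tool_pos: [0.5335, 0.0757, 0.0871]
ee_rot: [3.141, -0.0, 2.831]
wrist_force: [1.0, -0.5, 0.9]
width: 0.0004
```

```bash
python3 - <<'E'
from h import *
st(); look(3,'s')
E
```

```text
t 3.68 tcp stand mm [-127.9   49. ] z 87.1 toolx stand deg 180.2 rp [ 3.141 -0.   ] F [ 0.96 -0.5   0.93] w 0.0004 q [ 0.04  0.13  1.59  0.    1.42 -1.22]
```

View pics/s3c.png

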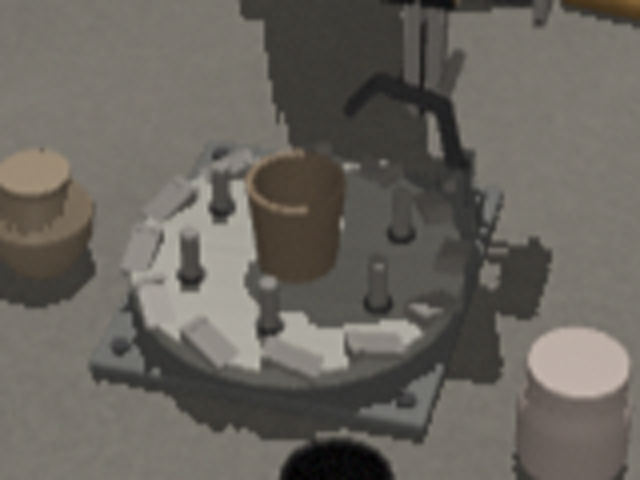

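The pawl is lifting: its nose is up at crop (350,108) and the pin is against the finger. I'll keep pushing.

>>> apply_moves([
  [[0,0.5,0],[0,0,0],0],
  [[0,1.0,0],[0,0,0],0],
  [[0,1.5,0],[0,0,0],0],
  [[0,2.0,0],[0,0,0],0],
  [[0,2.5,0],[0,0,0],0],
  [[0,3.0,0],[0,0,0],0],
  [[0,3.4,0],[0,0,0],0],
  [[0,3.8,0],[0,0,0],0],
  [[0,4.0,0],[0,0,0],0],
  [[0,4.0,0],[0,0,0],0],
])

```text
time: 4.57
tool_pos: [0.5458, 0.1132, 0.0875]
ee_rot: [3.141, 0.0, 2.83]
wrist_force: [-0.2, 0.9, -0.6]
width: 0.0003
```

```bash
python3 - <<'E'
from h import *
st(); look(4,'s')
E
```

```text
t 4.57 tcp stand mm [-127.8   88.5] z 87.5 toolx stand deg 180.2 rp [3.141 0.   ] F [-0.24  0.91 -0.56] w 0.0003 q [ 0.1   0.17  1.55  0.    1.43 -1.16]
```

View pics/s4c.png

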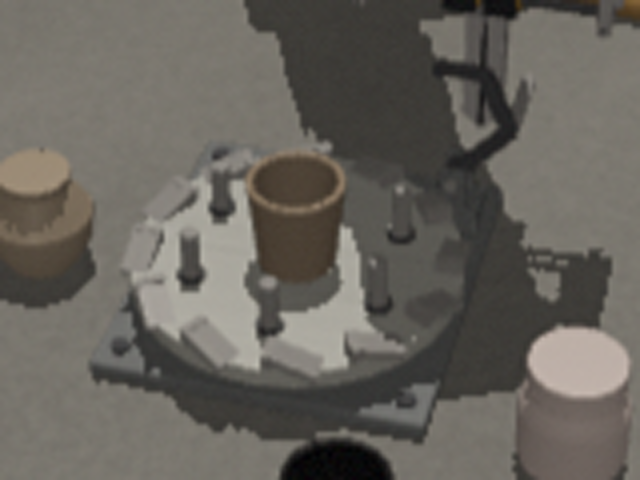

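The pawl has flipped up: the nose is at crop (440,68), the pin has swung over to (525,90), and the finger no longer reads any push. I'll back off and go up.

>>> apply_moves([
  [[0,-1,0],[0,0,0],0],
  [[0,-2.5,0],[0,0,0],0],
  [[0,-4.5,0],[0,0,0],0],
  [[0,-6.5,0],[0,0,0],0],
  [[0,-8,-2],[0,0,0],0],
  [[0,-9,-5],[0,0,0],0],
  [[0,-10,-8],[0,0,0],0],
  [[0,-12,-9],[0,0,0],0],
  [[0,-15,-9],[0,0,0],0],
  [[0,-18,-9],[0,0,0],0],
])

```text
time: 5.45
tool_pos: [0.4904, -0.0601, 0.1793]
ee_rot: [-3.141, 0.004, 2.831]
wrist_force: [0.0, -0.3, 0.1]
width: -0.0
```

```bash
python3 - <<'E'
from h import *
st(); look(5)
E
```

```text
t 5.45 tcp stand mm [-126.9  -93.5] z 179.3 toolx stand deg 180.2 rp [-3.141  0.004] F [ 0.03 -0.32  0.1 ] w -0.0 q [-0.24 -0.03  1.57 -0.    1.6  -1.5 ]
```

View pics/s5c.png

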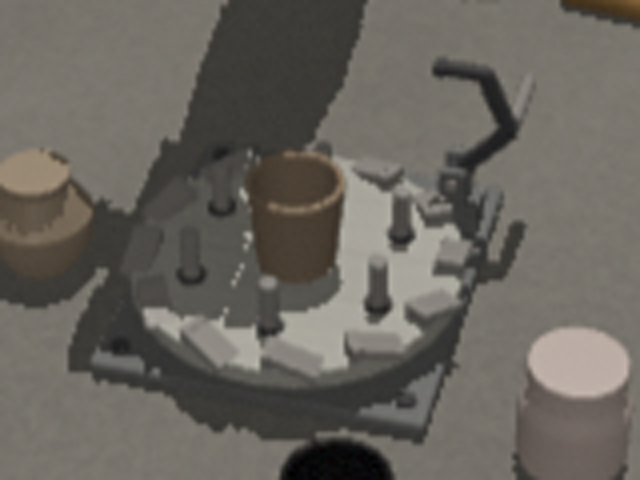

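View pics/t5c.png

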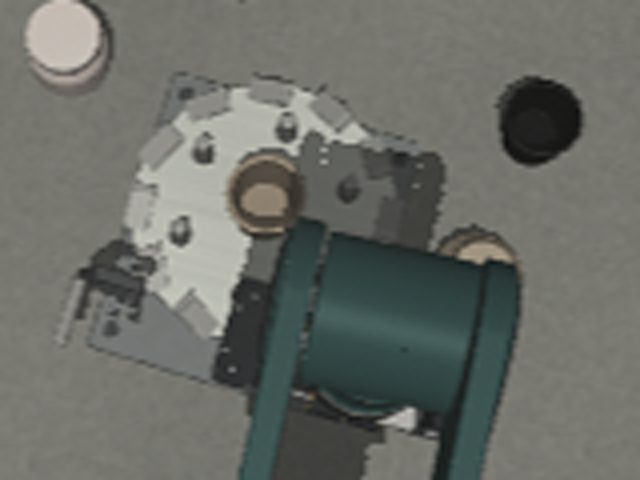

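The pawl stays up and the wheel hasn't moved. Next: peg1 by its −θ side. I'll turn the tool so that its x axis lies along the 137° push chord.

```bash
python3 -c "
from h import *
need(-13.5,-77.6,150,136.7)"
```

```text
need cm [-11.38   1.9    2.8 ] rv [-0.002  0.002  0.753]
t 5.55 tcp stand mm [-127.4  -96.2] z 178.0 toolx stand deg 179.8 rp [-3.14e+00  1.00e-03] F [-0.06 -0.64  0.31] w 0.0003 q [-0.24 -0.03  1.57 -0.    1.6  -1.49]
```

>>> apply_moves([
  [[-1.5,0.2,0],[0,0,0.1],0],
  [[-3,0.5,0],[0,0,0.2],0],
  [[-4.5,0.8,0],[0,0,0.3],0],
  [[-6,1,0],[0,0,0.4],0],
  [[-7.5,1.2,0.5],[0,0,0.5],0],
  [[-9,1.5,1],[0,0,0.6],0],
  [[-10.5,1.7,2],[0,0,0.7],0],
  [[-11.4,1.9,2.8],[0,0,0.753],0],
  [[-11.4,1.9,2.8],[0,0,0.753],0],
  [[-11.4,1.9,2.8],[0,0,0.753],0],
])

```text
time: 6.38
tool_pos: [0.6041, -0.0752, 0.1483]
ee_rot: [-3.14, -0.002, 2.078]
wrist_force: [0.6, 0.9, -0.5]
width: 0.0007
```

```bash
python3 -c "
from h import *
need(-13.5,-77.6,72,136.7);look(6)"
```

```text
need cm [-0.39 -0.3   7.63] rv [-0.002 -0.002  0.007]
t 6.38 tcp stand mm [-14.1 -72.7] z 148.3 toolx stand deg 137.1 rp [-3.14e+00 -2.00e-03] F [ 0.59  0.9  -0.5 ] w 0.0007 q [-0.22  0.24  1.33  0.    1.57 -0.72]
```

View pics/s6c.png

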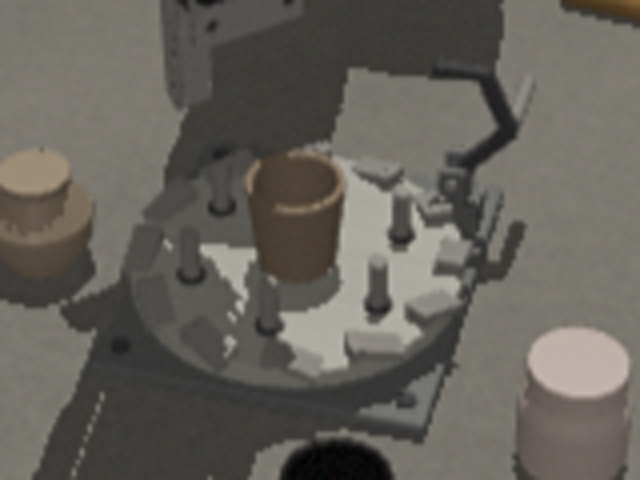

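The finger is above the gap between peg0 and peg1, at crop (190,100). Now down.

>>> apply_moves([
  [[-0.3,-0.3,1],[0,0,0],0],
  [[-0.3,-0.3,2],[0,0,0],0],
  [[-0.3,-0.3,3],[0,0,0],0],
  [[-0.3,-0.3,4],[0,0,0],0],
  [[-0.3,-0.3,5],[0,0,0],0],
  [[-0.3,-0.3,6],[0,0,0],0],
  [[-0.3,-0.3,7],[0,0,0],0],
  [[-0.3,-0.3,7.5],[0,0,0],0],
  [[-0.3,-0.3,7.6],[0,0,0],0],
  [[-0.3,-0.3,7.6],[0,0,0],0],
])

```text
time: 7.32
tool_pos: [0.6034, -0.0795, 0.0729]
ee_rot: [-3.141, -0.001, 2.077]
wrist_force: [0.2, 0.0, 0.6]
width: 0.0005
```

```bash
python3 -c "
from h import *
need(-47.5,-45.5,72,136.7);look(7)"
```

```text
need cm [ 4.64 -0.02  0.09] rv [-0.001 -0.001  0.005]
t 7.32 tcp stand mm [-13.4 -77. ] z 72.9 toolx stand deg 137.0 rp [-3.141e+00 -1.000e-03] F [0.19 0.05 0.57] w 0.0005 q [-0.22  0.29  1.43  0.    1.42 -0.73]
```

View pics/s7c.png

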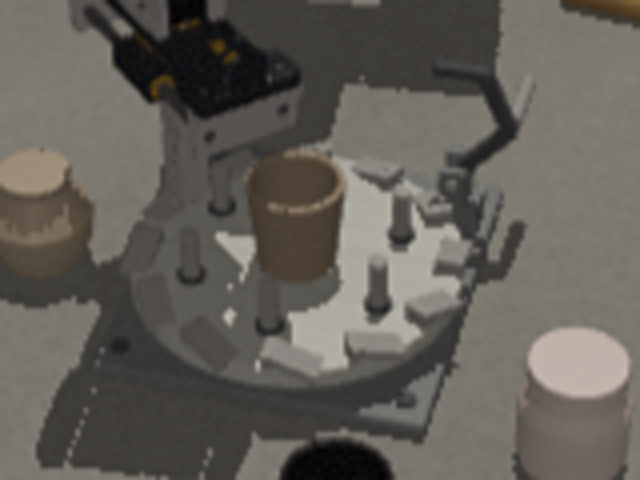

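The finger is left of peg1 (crop (222,185)), between the cup and the vase with space around it. I'll push most of the way and then measure.

>>> apply_moves([
  [[0.4,0,0],[0,0,0],0],
  [[0.8,0,0],[0,0,0],0],
  [[1.2,0,0],[0,0,0],0],
  [[1.6,0,0],[0,0,0],0],
  [[2.1,0,0],[0,0,0],0],
  [[2.6,0,0],[0,0,0],0],
  [[3.1,0,0],[0,0,0],0],
  [[3.6,0,0],[0,0,0],0],
  [[3.9,0,0],[0,0,0],0],
  [[3.9,0,0],[0,0,0],0],
])

```text
time: 8.25
tool_pos: [0.5844, -0.0438, 0.0735]
ee_rot: [3.141, -0.002, 2.078]
wrist_force: [0.0, -0.8, 0.2]
width: 0.0003
```

```bash
python3 -c "
from h import *
need(-47.5,-45.5,72,136.7);look(8)
a=cv2.imread('pics/s8.png')[165:285,225:385];cv2.imwrite('pics/s8d.png',cv2.resize(a,(800,600),interpolation=cv2.INTER_CUBIC))"
```

```text
need cm [ 0.6  -0.09  0.15] rv [ 0.001 -0.002  0.006]
t 8.25 tcp stand mm [-42.5 -48.9] z 73.5 toolx stand deg 137.0 rp [ 3.141e+00 -2.000e-03] F [ 0.03 -0.75  0.18] w 0.0003 q [-0.17  0.24  1.49  0.    1.41 -0.68]
```

View pics/s8d.png

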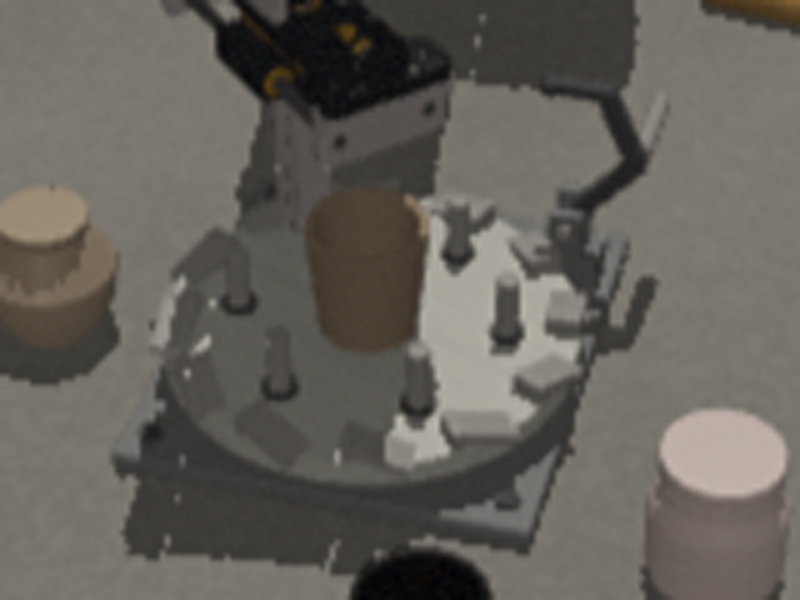

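View pics/t8c.png

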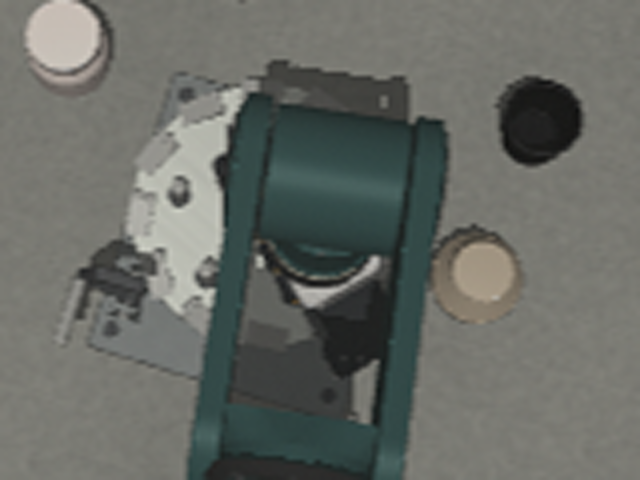

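```bash
cat >> h.py <<'E'
sc=lambda p:(225+(p[0]+.5)/5-.5,165+(p[1]+.5)/5-.5)
def circ(P):
    A=np.c_[2*P,np.ones(len(P))];s=np.linalg.lstsq(A,(P**2).sum(1),rcond=None)[0];return s[:2],np.sqrt(s[2]+s[:2]@s[:2])
def pegs(pts,f=sc,n='scene'):
    P=np.array([onz(n,*f(p),.076)[:2] for p in pts]);c,r=circ(P)
    for cc in (c,np.array([.6387,-.0103])):
        a=np.degrees(np.arctan2(*(P-cc).T[::-1]))-np.degrees(YAW); m=(a+30-15)%60+15-30
        print(c.round(4),r.round(4),'stand angle mod60',m.round(1),'mean',m.mean().round(2))
E
python3 - <<'E'
from h import *
pegs([(472,324),(335,350),(237,290),(276,210),(503,237)])
pegs([(237,250),(278,333),(417,348),(506,280),(457,206)])
E
```

```text
[ 0.6387 -0.0103] 0.067 stand angle mod60 [1.3 0.4 1.9 3.6 3.1] mean 2.06
[ 0.6387 -0.0103] 0.067 stand angle mod60 [1.3 0.4 1.9 3.6 3.1] mean 2.06
[ 0.6405 -0.012 ] 0.0662 stand angle mod60 [33.7 34.7 35.8 35.7 33. ] mean 34.6
[ 0.6405 -0.012 ] 0.0662 stand angle mod60 [35.6 34.7 34.  33.9 32.9] mean 34.21
```

The images give a wheel angle of about 0.445, while the finger position suggests about 0.40. I'll add 2 mm, then back off and measure with a clear view.

>>> apply_moves([
  [[0.1,0,0],[0,0,0],0],
  [[0.2,0,0],[0,0,0],0],
  [[0.2,0,0],[0,0,0],0],
  [[0.2,0,0],[0,0,0],0],
  [[-0.5,0,0],[0,0,0],0],
  [[-1.2,0,0],[0,0,0],0],
  [[-2,0,0],[0,0,0],0],
  [[-2.5,0,-2],[0,0,0],0],
  [[-2.5,0,-5],[0,0,0],0],
  [[-2.5,0,-8],[0,0,0],0],
])

```text
time: 9.18
tool_pos: [0.5962, -0.0683, 0.1528]
ee_rot: [-3.139, -0.002, 2.076]
wrist_force: [0.2, 0.4, 0.1]
width: 0.0003
```

```bash
python3 -c "
from h import *
need(-130,-170,150,180)"
```

```text
need cm [  0.83 -14.67   0.32] rv [-0.002 -0.003 -0.752]
t 9.18 tcp stand mm [-23.7 -68.6] z 152.8 toolx stand deg 136.9 rp [-3.139e+00 -2.000e-03] F [0.25 0.4  0.06] w 0.0003 q [-0.21  0.22  1.35  0.    1.57 -0.71]
```

>>> apply_moves([
  [[0.1,-1.5,0],[0,0,-0.1],0],
  [[0.2,-3,0],[0,0,-0.2],0],
  [[0.3,-4.5,0],[0,0,-0.3],0],
  [[0.4,-6,0],[0,0,-0.4],0],
  [[0.5,-7.5,0],[0,0,-0.5],0],
  [[0.6,-9.5,0],[0,0,-0.6],0],
  [[0.7,-11.5,0],[0,0,-0.7],0],
  [[0.8,-13.5,0],[0,0,-0.75],0],
  [[0.8,-14.7,0],[0,0,-0.75],0],
  [[0.8,-14.7,0],[0,0,-0.75],0],
])

```text
time: 10.02
tool_pos: [0.4632, -0.1329, 0.1538]
ee_rot: [-3.141, 0.0, 2.823]
wrist_force: [0.5, 0.0, 0.3]
width: 0.0005
```

```bash
python3 -c "
from h import *
st();look(9)
a=cv2.imread('pics/s9.png')[165:285,225:385];cv2.imwrite('pics/s9d.png',cv2.resize(a,(800,600),interpolation=cv2.INTER_CUBIC))
a=cv2.imread('pics/t9.png')[125:245,265:425];cv2.imwrite('pics/t9d.png',cv2.resize(a,(800,600),interpolation=cv2.INTER_CUBIC))"
```

```text
t 10.02 tcp stand mm [-130.3 -171.2] z 153.8 toolx stand deg 179.7 rp [-3.141  0.   ] F [0.55 0.04 0.3 ] w 0.0005 q [-0.4  -0.04  1.63 -0.    1.55 -1.65]
```

View pics/s9d.png

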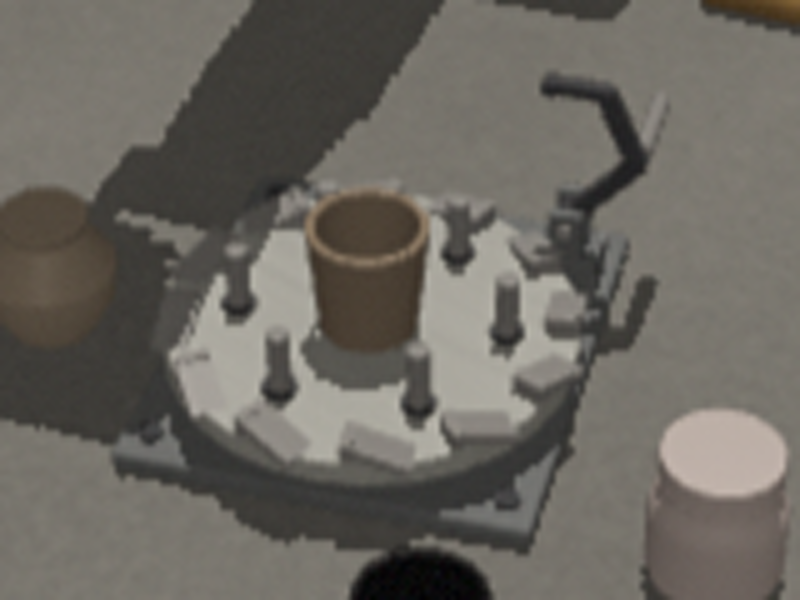

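View pics/t9d.png

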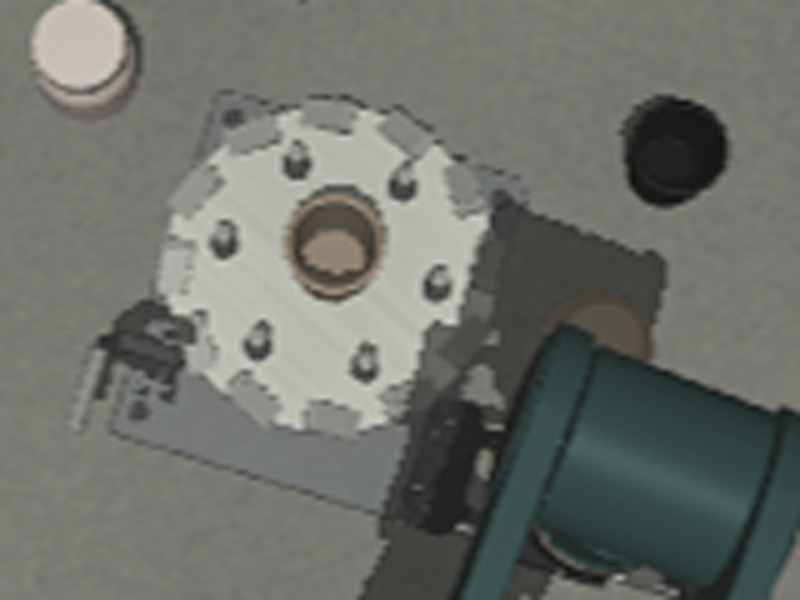

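```bash
python3 - <<'E'
from h import *
C=np.array([.640,-.0104])
def ang(n,f,z,cands):
    g=cv2.imread('pics/'+f,0).astype(float); out=[]
    for (u,v) in cands:
        # u,v peg pixel approx ; weight darkness vs local white
        y0,x0=int(round(v)),int(round(u)); w=g[y0-5:y0+6,x0-5:x0+6]
        bg=np.percentile(w,80); W=np.clip(bg-25-w,0,None); yy,xx=np.mgrid[y0-5:y0+6,x0-5:x0+6]
        rr=np.hypot(xx-u,yy-v); W[rr>5.2]=0
        cu,cv_=(W*xx).sum()/W.sum(),(W*yy).sum()/W.sum(); out.append(onz(n,cu,cv_,z)[:2])
    P=np.array(out);c,r=circ(P);a=np.degrees(np.arctan2(*(P-c).T[::-1]))+18
    m=(a+15)%60-15; print(f,c.round(4),r.round(4),m.round(1),'mean',m.mean().round(2))
tc=lambda p:(265+(p[0]+.5)/5-.5,125+(p[1]+.5)/5-.5)
T0=[tc(p) for p in [(255,187),(358,160),(437,235),(408,337),(302,366),(226,290)]]
T9=[tc(p) for p in [(297,162),(403,185),(438,284),(366,363),(259,341),(224,241)]]
for z in(.052,.058):
  ang('top','t0.png',z,T0);ang('top','t9.png',z,T9)
pegs([(255,172),(358,150),(437,222),(408,325),(302,352),(224,278)],tc,'top')
pegs([(297,150),(403,173),(438,270),(366,350),(259,329),(223,228)],tc,'top')
pegs([(237,250),(278,333),(417,348),(506,280),(457,206)])
E
```

```text
t0.png [ 0.6364 -0.0112] 0.067 [1.5 1.7 1.1 1.2 1.6 1.1] mean 1.37
t9.png [ 0.6369 -0.0112] 0.0669 [35.  34.8 34.5 35.  35.2 34.9] mean 34.91
t0.png [ 0.6352 -0.0111] 0.0667 [1.5 1.7 1.1 1.2 1.6 1.1] mean 1.37
t9.png [ 0.6357 -0.011 ] 0.0666 [35.  34.8 34.5 35.  35.2 34.9] mean 34.91
[ 0.6411 -0.0106] 0.0664 stand angle mod60 [0.1 1.2 1.5 2.1 1.5 1.9] mean 1.37
[ 0.6411 -0.0106] 0.0664 stand angle mod60 [-1.4  1.5  3.3  3.8  1.2 -0.1] mean 1.38
[ 0.6411 -0.0107] 0.0661 stand angle mod60 [34.7 33.6 35.8 35.9 35.3 35.1] mean 35.05
[ 0.6411 -0.0107] 0.0661 stand angle mod60 [33.8 34.8 37.9 36.9 34.  33. ] mean 35.06
[ 0.6405 -0.012 ] 0.0662 stand angle mod60 [33.7 34.7 35.8 35.7 33. ] mean 34.6
[ 0.6405 -0.012 ] 0.0662 stand angle mod60 [35.6 34.7 34.  33.9 32.9] mean 34.21
```

The six-peg measurement is tight: the wheel has turned 0.462 rad, so it now stands at about 0.438. I want about 0.51 rad of turn, which is certain to land in the window, so another ~3.4 mm at the peg. Going back.

```bash
python3 -c "
from h import *
need(-34.8,-57.5,150,136.7)"
```

```text
need cm [-9.39 11.25  0.4 ] rv [0.001 0.001 0.753]
t 10.12 tcp stand mm [-129.  -169.7] z 153.8 toolx stand deg 179.8 rp [3.141e+00 1.000e-03] F [ 0.14 -0.69 -0.13] w 0.0003 q [-0.39 -0.04  1.63  0.    1.55 -1.65]
```

>>> apply_moves([
  [[-1,1.2,0],[0,0,0.1],0],
  [[-2.2,2.7,0],[0,0,0.2],0],
  [[-3.7,4.4,0],[0,0,0.3],0],
  [[-5.2,6.2,0],[0,0,0.4],0],
  [[-6.7,8,0],[0,0,0.5],0],
  [[-8,9.6,0],[0,0,0.6],0],
  [[-9,10.8,0],[0,0,0.7],0],
  [[-9.4,11.2,0.4],[0,0,0.753],0],
  [[-9.4,11.2,0.4],[0,0,0.753],0],
  [[-9.4,11.2,0.4],[0,0,0.753],0],
])

```text
time: 10.95
tool_pos: [0.5889, -0.0535, 0.1486]
ee_rot: [-3.141, -0.001, 2.076]
wrist_force: [-0.3, 0.7, -0.3]
width: 0.0004
```

```bash
python3 -c "
from h import *
need(-34.8,-57.5,73,136.7)"
```

```text
need cm [-0.09 -0.01  7.56] rv [-0.001 -0.001  0.004]
t 10.95 tcp stand mm [-35.3 -56.7] z 148.6 toolx stand deg 137.0 rp [-3.141e+00 -1.000e-03] F [-0.26  0.69 -0.31] w 0.0004 q [-0.19  0.2   1.38  0.    1.56 -0.69]
```

>>> apply_moves([
  [[0,0,1],[0,0,0],0],
  [[0,0,2],[0,0,0],0],
  [[0,0,3],[0,0,0],0],
  [[0,0,4],[0,0,0],0],
  [[0,0,5],[0,0,0],0],
  [[0,0,6],[0,0,0],0],
  [[0,0,7],[0,0,0],0],
  [[0,0,7.5],[0,0,0],0],
  [[0,0,7.5],[0,0,0],0],
  [[0,0,7.5],[0,0,0],0],
])

```text
time: 11.78
tool_pos: [0.5883, -0.0542, 0.0741]
ee_rot: [-3.141, -0.0, 2.074]
wrist_force: [-0.2, -0.4, -0.3]
width: 0.0003
```

```bash
python3 -c "
from h import *
need(-47,-46,73,136.7)
for i in range(3): optics.snapshot('wrist'); need(-47,-46,73,136.7)"
```

```text
need cm [1.62 0.07 0.11] rv [-0.    -0.     0.002]
t 11.78 tcp stand mm [-35.6 -57.6] z 74.1 toolx stand deg 136.8 rp [-3.141 -0.   ] F [-0.18 -0.44 -0.31] w 0.0003 q [-0.19  0.25  1.48  0.    1.42 -0.69]
need cm [1.65 0.03 0.18] rv [0.001 0.    0.002]
t 11.83 tcp stand mm [-35.2 -57.5] z 74.8 toolx stand deg 136.8 rp [3.141 0.   ] F [ 0.17  0.75 -0.23] w 0.0005 q [-0.19  0.25  1.48  0.    1.42 -0.69]
need cm [1.66 0.01 0.22] rv [0.001 0.001 0.002]
t 11.88 tcp stand mm [-35.  -57.5] z 75.2 toolx stand deg 136.8 rp [3.14e+00 1.00e-03] F [-0.52 -0.14  0.55] w 0.0004 q [-0.19  0.25  1.48  0.    1.42 -0.69]
need cm [1.67 0.   0.24] rv [0.001 0.001 0.002]
t 11.93 tcp stand mm [-34.9 -57.5] z 75.4 toolx stand deg 136.8 rp [3.14e+00 1.00e-03] F [-0.34 -0.66 -0.07] w 0.0003 q [-0.19  0.25  1.48  0.    1.42 -0.69]
```

>>> apply_moves([
  [[0.3,0,0.1],[0,0,0],0],
  [[0.6,0,0.1],[0,0,0],0],
  [[0.9,0,0.1],[0,0,0],0],
  [[1.1,0,0.1],[0,0,0],0],
  [[1.3,0,0.1],[0,0,0],0],
  [[1.5,0,0.1],[0,0,0],0],
  [[1.6,0,0.1],[0,0,0],0],
  [[1.6,0,0.1],[0,0,0],0],
  [[1.6,0,0.1],[0,0,0],0],
  [[1.6,0,0.1],[0,0,0],0],
])

```text
time: 12.77
tool_pos: [0.5807, -0.0401, 0.0736]
ee_rot: [3.142, -0.0, 2.074]
wrist_force: [1.1, -1.2, 0.4]
width: 0.0006
```

```bash
python3 -c "
from h import *
need(-47,-46,73,136.7)"
```

```text
need cm [0.02 0.06 0.06] rv [ 0.    -0.     0.002]
t 12.77 tcp stand mm [-47.2 -46.6] z 73.6 toolx stand deg 136.8 rp [ 3.142 -0.   ] F [ 1.09 -1.19  0.37] w 0.0006 q [-0.17  0.23  1.5   0.    1.41 -0.67]
```

On target, with about 1.6 N on the peg. I'll back off, lift and move clear to measure.

>>> apply_moves([
  [[-0.5,0,0],[0,0,0],0],
  [[-1.2,0,0],[0,0,0],0],
  [[-1.5,0,-2],[0,0,0],0],
  [[-1.5,0,-5],[0,0,0],0],
  [[-1.5,0,-8],[0,0,0],0],
  [[-1.5,-2,-8],[0,0,-0.1],0],
  [[-1.5,-5,-8],[0,0,-0.2],0],
  [[-1.2,-8,-8],[0,0,-0.3],0],
  [[-1,-11,-8],[0,0,-0.4],0],
  [[-0.8,-14,-8],[0,0,-0.5],0],
])

```text
time: 13.6
tool_pos: [0.4605, -0.1154, 0.1532]
ee_rot: [-3.141, -0.001, 2.579]
wrist_force: [0.1, 0.1, -0.6]
width: 0.0003
```

>>> apply_moves([
  [[-1,-2,0],[0,0,-0.1],0],
  [[-2,-3,0],[0,0,-0.2],0],
  [[-2,-4,0],[0,0,-0.25],0],
  [[-2,-4,0],[0,0,-0.25],0],
  [[-2,-4,0],[0,0,-0.25],0],
  [[-2,-4,0],[0,0,-0.25],0],
  [[-2,-4,0],[0,0,-0.25],0],
  [[-2,-4,0],[0,0,-0.25],0],
  [[-2,-4,0],[0,0,-0.25],0],
  [[-2,-4,0],[0,0,-0.25],0],
])

```text
time: 14.43
tool_pos: [0.4574, -0.1587, 0.1534]
ee_rot: [3.141, -0.0, 2.824]
wrist_force: [-0.2, -0.6, -0.5]
width: 0.0005
```

```bash
python3 -c "
from h import *
st();look(10)
a=cv2.imread('pics/t10.png')[125:245,265:425];cv2.imwrite('pics/t10d.png',cv2.resize(a,(800,600),interpolation=cv2.INTER_CUBIC))"
```

```text
t 14.43 tcp stand mm [-127.8 -197.5] z 153.4 toolx stand deg 179.8 rp [ 3.141 -0.   ] F [-0.25 -0.6  -0.5 ] w 0.0005 q [-0.45 -0.04  1.63  0.    1.55 -1.7 ]
```

View pics/t10d.png

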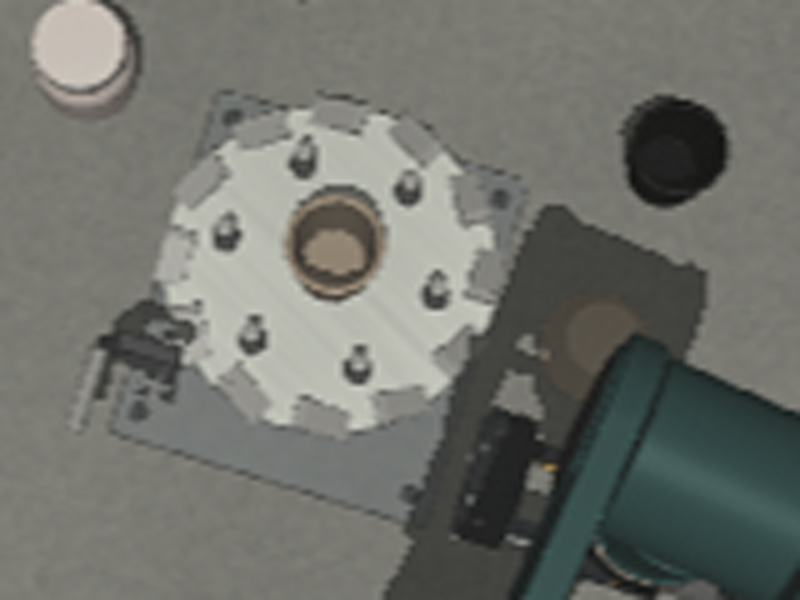

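```bash
python3 - <<'E'
from h import *
def ang(n,f,z,cands):
    g=cv2.imread('pics/'+f,0).astype(float); out=[]
    for (u,v) in cands:
        y0,x0=int(round(v)),int(round(u)); w=g[y0-5:y0+6,x0-5:x0+6]
        bg=np.percentile(w,80); W=np.clip(bg-25-w,0,None); yy,xx=np.mgrid[y0-5:y0+6,x0-5:x0+6]
        W[np.hypot(xx-u,yy-v)>5.2]=0
        out.append(onz(n,(W*xx).sum()/W.sum(),(W*yy).sum()/W.sum(),z)[:2])
    P=np.array(out);c,r=circ(P);a=np.degrees(np.arctan2(*(P-c).T[::-1]))+18
    m=(a+15)%60-15; print(f,c.round(4),r.round(4),m.round(1),'mean',m.mean().round(2)); return m.mean()
tc=lambda p:(265+(p[0]+.5)/5-.5,125+(p[1]+.5)/5-.5)
T0=[tc(p) for p in [(255,187),(358,160),(437,235),(408,337),(302,366),(226,290)]]
T=[tc(p) for p in [(303,158),(409,190),(437,292),(358,364),(252,334),(226,233)]]
a=ang('top','t0.png',.055,T0);b=ang('top','t10.png',.055,T); print('turned',np.radians(60-(b-a)))
need(-128,-190,200,180)
E
```

```text
t0.png [ 0.6358 -0.0111] 0.0668 [1.5 1.7 1.1 1.2 1.6 1.1] mean 1.37
t10.png [ 0.6362 -0.0112] 0.0668 [31.1 30.5 30.5 30.5 31.  31.1] mean 30.78
turned 0.5337851741473678
need cm [ 0.02  0.77 -4.65] rv [ 0.    -0.    -0.003]
t 14.53 tcp stand mm [-127.8 -197.7] z 153.5 toolx stand deg 179.8 rp [ 3.141 -0.   ] F [-0.02 -0.38 -0.52] w 0.0004 q [-0.45 -0.04  1.63  0.    1.55 -1.7 ]
```

It turned 0.534 rad, so the wheel is at about 0.51, near the top of the window. I'll tighten the yaw with a sub-pixel fit of the plate's edges.

```bash
python3 - <<'E'
from h import *
from scipy.ndimage import map_coordinates
g=cv2.cvtColor(cv2.imread('pics/t0.png'),cv2.COLOR_BGR2Lab).astype(float)
rgb=cv2.imread('pics/t0.png').astype(float); d=rgb[...,0]-rgb[...,2] # blueness
tc=lambda p:np.array((265+(p[0]+.5)/5-.5,125+(p[1]+.5)/5-.5))
def edge(a,b,lab,inner):
    a,b=tc(a),tc(b);t=(b-a)/np.linalg.norm(b-a);nrm=np.array([-t[1],t[0]]);
    if nrm@(inner-a)<0:nrm=-nrm
    s=np.linspace(-4,4,81);P=[]
    for k in np.linspace(.1,.9,40):
        q=a+k*(b-a);pts=q+np.outer(s,nrm);v=map_coordinates(cv2.GaussianBlur(d,(0,0),.7),[pts[:,1],pts[:,0]],order=1)
        lo,hi=v[:20].mean(),v[-20:].mean()
        if hi-lo<4: continue
        i=np.argmax(v>(lo+hi)/2);P.append(onz('top',*pts[i],.012)[:2])
    P=np.array(P)
    if len(P)<10: print(lab,'few',len(P));return
    vx,vy,x0,y0=cv2.fitLine(P.astype(np.float32),cv2.DIST_HUBER,0,1e-4,1e-4).ravel()
    res=np.abs((P-[x0,y0])@[-vy,vx]).mean()
    print(lab,len(P),'ang',(np.degrees(np.arctan2(vy,vx))%90-90).round(2),'res mm',(res*1000).round(2))
inn=tc((330,300))
edge((108,430),(425,527),'near',inn)
edge((425,527),(465,390),'right-low',inn)
edge((425,527),(527,183),'right',inn)
edge((108,430),(150,310),'left',inn)
edge((440,155),(525,182),'far',inn)
E
```

```text
near 38 ang -18.36 res mm 0.26
right-low 40 ang -18.39 res mm 0.22
right 20 ang -18.49 res mm 0.28
left 40 ang -18.45 res mm 0.25
far 19 ang -18.5 res mm 0.21
```

Yaw is −18.42° from all five edge fits, which puts the wheel at 0.503 rad (the window is 0.45–0.524). Next is the far side of the pin, passing high over it.

>>> apply_moves([
  [[0,1,-2],[0,0,0],0],
  [[0,3,-3.5],[0,0,0],0],
  [[0,6.5,-3.5],[0,0,0],0],
  [[0,10.2,-3.5],[0,0,0],0],
  [[0,14,-3.5],[0,0,0],0],
  [[0,18,-3.5],[0,0,0],0],
  [[0,22,-3.5],[0,0,0],0],
  [[0,26,-3.5],[0,0,0],0],
  [[0,30,-3.5],[0,0,0],0],
  [[0,33,-3.5],[0,0,0],0],
])

```text
time: 15.37
tool_pos: [0.5607, 0.1576, 0.1883]
ee_rot: [3.141, -0.0, 2.826]
wrist_force: [-0.1, -0.4, -0.3]
width: 0.0003
```

```bash
python3 -c "
from h import *
need(-128,152,86,180)"
```

```text
need cm [ 0.07  1.66 10.24] rv [ 0.001 -0.    -0.002]
t 15.37 tcp stand mm [-127.3  135.3] z 188.3 toolx stand deg 179.9 rp [ 3.141 -0.   ] F [-0.07 -0.39 -0.32] w 0.0003 q [ 0.18  0.17  1.34  0.    1.63 -1.08]
```

>>> apply_moves([
  [[0.1,1.7,0],[0,0,0],0],
  [[0.1,2,0.5],[0,0,0],0],
  [[0.1,2,2.5],[0,0,0],0],
  [[0.1,2,4.5],[0,0,0],0],
  [[0.1,2,6.5],[0,0,0],0],
  [[0.1,2,8.2],[0,0,0],0],
  [[0.1,2,9.4],[0,0,0],0],
  [[0.1,2,10.2],[0,0,0],0],
  [[0.1,2,10.2],[0,0,0],0],
  [[0.1,2,10.2],[0,0,0],0],
])

```text
time: 16.2
tool_pos: [0.5658, 0.1732, 0.0866]
ee_rot: [-3.142, 0.0, 2.823]
wrist_force: [0.4, 0.5, -0.1]
width: 0.0007
```

```bash
python3 -c "
from h import *
need(-128,103,86,180);look(11)"
```

```text
need cm [ 0.05 -4.87  0.07] rv [-0.     0.    -0.004]
t 16.2 tcp stand mm [-127.3  151.7] z 86.6 toolx stand deg 179.8 rp [-3.142  0.   ] F [ 0.43  0.5  -0.06] w 0.0007 q [ 0.2   0.24  1.46 -0.    1.44 -1.05]
```

View pics/s11c.png

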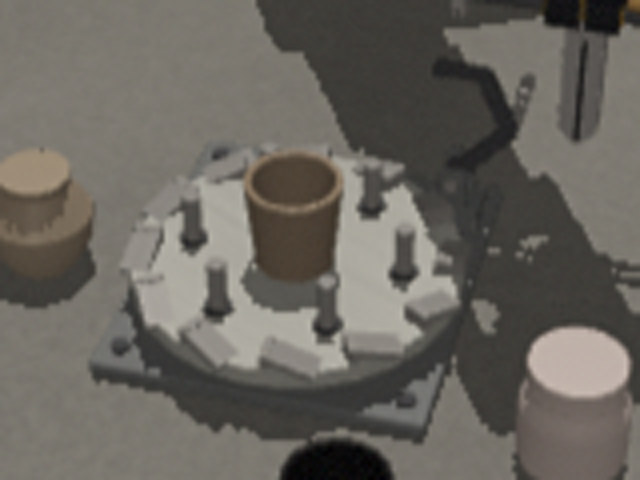

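The finger is right of the pin (crop (525,95)), clear of it. I'll push towards −y.

>>> apply_moves([
  [[0,-0.6,0],[0,0,0],0],
  [[0,-1.2,0],[0,0,0],0],
  [[0,-1.8,0],[0,0,0],0],
  [[0,-2.4,0],[0,0,0],0],
  [[0,-3.0,0],[0,0,0],0],
  [[0,-3.6,0],[0,0,0],0],
  [[0,-4.2,0],[0,0,0],0],
  [[0,-4.8,0],[0,0,0],0],
  [[0,-5.3,0],[0,0,0],0],
  [[0,-5.5,0],[0,0,0],0],
])

```text
time: 17.13
tool_pos: [0.548, 0.1203, 0.0862]
ee_rot: [-3.141, -0.001, 2.823]
wrist_force: [0.3, -0.6, 0.3]
width: 0.0007
```

```bash
python3 -c "
from h import *
st();look(12)"
```

```text
t 17.13 tcp stand mm [-127.9   95.9] z 86.2 toolx stand deg 179.7 rp [-3.141e+00 -1.000e-03] F [ 0.34 -0.58  0.26] w 0.0007 q [ 0.12  0.18  1.54 -0.    1.43 -1.14]
```

View pics/s12c.png

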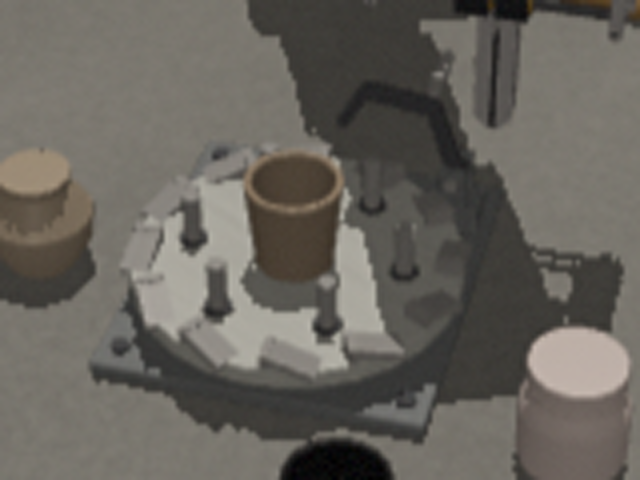

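The pawl is caught mid-fall: the nose is at crop (345,122), away from the finger. I'll move back, up and clear.

>>> apply_moves([
  [[0,0,0],[0,0,0],0],
  [[0,1,0],[0,0,0],0],
  [[0,2.5,0],[0,0,0],0],
  [[0,4.5,0],[0,0,0],0],
  [[0,6,-2],[0,0,0],0],
  [[0,7.5,-5],[0,0,0],0],
  [[0,9,-8],[0,0,0],0],
  [[0,11,-11],[0,0,0],0],
  [[0,14,-11],[0,0,0],0],
  [[0,17,-11],[0,0,0],0],
])

```text
time: 18.07
tool_pos: [0.6033, 0.2861, 0.2007]
ee_rot: [3.136, 0.006, 2.824]
wrist_force: [1.0, 0.3, -0.2]
width: 0.0005
```

```bash
python3 -c "
from h import *
st();look(13)
a=cv2.imread('pics/s13.png')[165:285,225:385];cv2.imwrite('pics/s13d.png',cv2.resize(a,(800,600),interpolation=cv2.INTER_CUBIC))
a=cv2.imread('pics/t13.png')[125:245,265:425];cv2.imwrite('pics/t13d.png',cv2.resize(a,(800,600),interpolation=cv2.INTER_CUBIC))"
```

```text
t 18.07 tcp stand mm [-126.6  270.7] z 200.7 toolx stand deg 179.8 rp [3.136 0.006] F [ 0.98  0.34 -0.24] w 0.0005 q [ 0.36  0.35  1.09  0.    1.69 -0.9 ]
```

View pics/s13d.png

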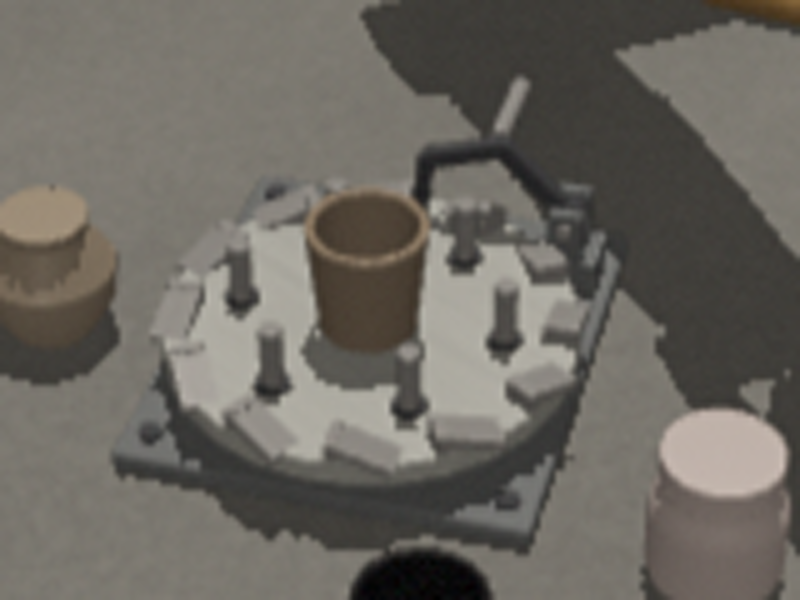

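View pics/t13d.png

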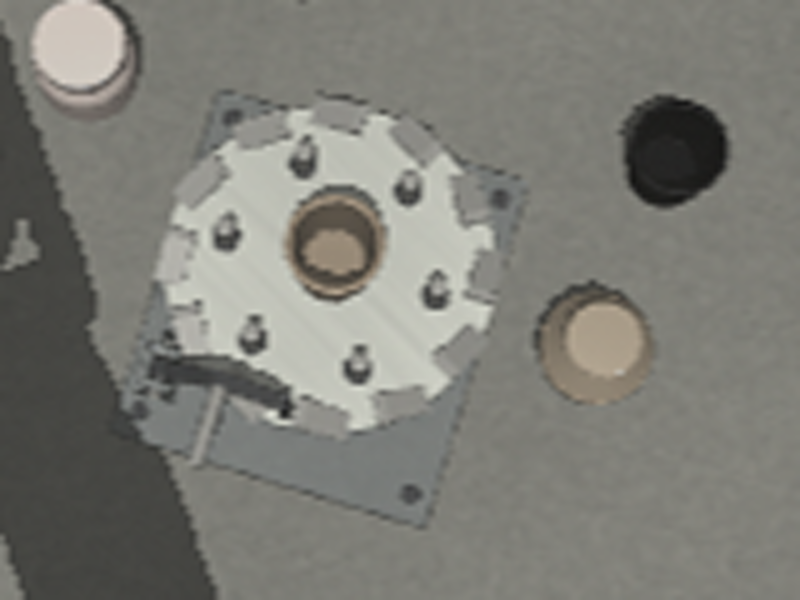

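The pawl and pin look the same as at the start: pin at scene crop (503,133)→(521,84), nose at (422,185). I'll check the pin's height in numbers, and whether the other things moved.

```bash
python3 - <<'E'
from h import *
for n,(u0,v0,u1,v1) in {'s':(305,178,345,208),'t':(293,190,325,222)}.items():
    a=cv2.imread(f'pics/{n}0.png',0)[v0:v1,u0:u1].astype(np.float32);b=cv2.imread(f'pics/{n}13.png',0)[v0:v1,u0:u1].astype(np.float32)
    print(n,'shift',np.round(cv2.phaseCorrelate(a,b,cv2.createHanningWindow(a.shape[::-1],cv2.CV_32F)),3),'mean diff',np.abs(a-b).mean())
# pin tip only (scene) 
a=cv2.imread('pics/s0.png')[176:196,318:334];b=cv2.imread('pics/s13.png')[176:196,318:334];print('pin patch',np.abs(a.astype(int)-b).mean())
for n in('s','t'):
    d=np.abs(cv2.imread(f'pics/{n}0.png').astype(int)-cv2.imread(f'pics/{n}13.png')).max(2)
    cv2.imwrite(f'pics/d{n}.png',np.clip(d*4,0,255).astype(np.uint8))
g=cv2.imread('pics/t13.png',0)
E
```

```text
Traceback (most recent call last):
ValueError: setting an array element with a sequence. The requested array has an inhomogeneous shape after 1 dimensions. The detected shape was (2,) + inhomogeneous part.
```

```bash
python3 - <<'E'
from h import *
for n,(u0,v0,u1,v1) in {'s':(305,178,345,208),'t':(293,190,325,222)}.items():
    a=cv2.imread(f'pics/{n}0.png',0)[v0:v1,u0:u1].astype(np.float32);b=cv2.imread(f'pics/{n}13.png',0)[v0:v1,u0:u1].astype(np.float32)
    print(n,'shift',cv2.phaseCorrelate(a,b,cv2.createHanningWindow(a.shape[::-1],cv2.CV_32F)),'mean diff',np.abs(a-b).mean())
a=cv2.imread('pics/s0.png')[176:196,318:334];b=cv2.imread('pics/s13.png')[176:196,318:334];print('pin patch',np.abs(a.astype(int)-b).mean())
for n in('s','t'):
    d=np.abs(cv2.imread(f'pics/{n}0.png').astype(int)-cv2.imread(f'pics/{n}13.png')).max(2)
    cv2.imwrite(f'pics/d{n}.png',np.clip(d*4,0,255).astype(np.uint8))
E
```

```text
s shift ((-0.18984889114237902, 0.8921389360743923), 0.689269849260648) mean diff 9.202272
t shift ((-0.015571484918183387, -0.2667656798138225), 0.8821959015913308) mean diff 3.761983
pin patch 36.31041666666667
```

View pics/ds.png

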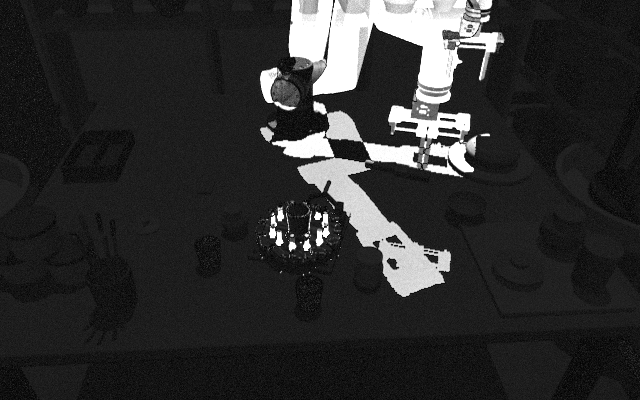

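View pics/dt.png

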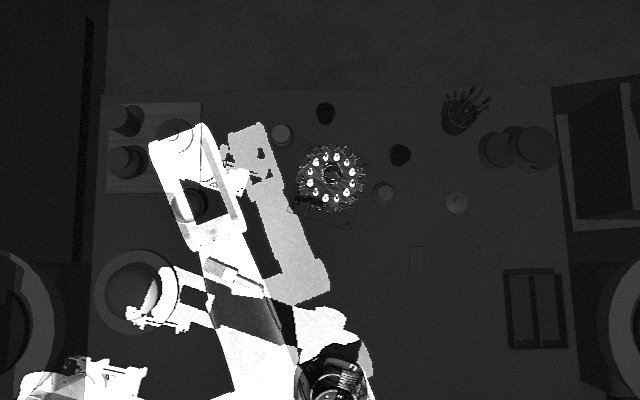

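In the difference images only the pegs, the arm and shadows changed. The pawl and pin cancel out, so the pawl is back at its original "down" angle, and the loose things haven't moved. Handing in.

```bash
python3 -c "
from h import *
st(); print(job.close_job())"
```

```text
t 18.17 tcp stand mm [-128.7  272.6] z 195.8 toolx stand deg 180.1 rp [ 3.139e+00 -1.000e-03] F [ 0.29  0.31 -0.88] w 0.0005 q [ 0.36  0.36  1.1   0.    1.69 -0.9 ]
the job is handed in; nothing more can be done
None
```

The wheel is turned back one notch and the pawl is down again in the next one. I handed the job in at about 18 s.

I used only the closed fingertips, in the order asked: pushed the pin until the pawl flipped up and stayed, turned the wheel clockwise at peg1, then pushed the pin back so the pawl fell. The turn took two pushes, because the first stopped at about 0.44 rad.

**Last checks**
- **Wheel:** all six pegs together show it turned 0.534 rad, so it stands at about 0.50 rad, inside the 0.45–0.524 window. With the plate's yaw refined to −18.4° this is good to about 0.01 rad.
- **Pawl:** in the before/after difference pictures the pawl and pin cancel out, so the pawl is down as at the start.
- **Surroundings:** the cup still stands in the middle, and the other things show no movement where the arm or its shadow did not cover them. The robot is clear and touching nothing.

**What disagreed**
- **Second push:** it turned the wheel about 0.02 rad further than I planned, but still inside the window.
- **Patch-shift numbers on the pawl:** these came out at 0.9 px (scene) and 0.3 px (top), where still parts should give zero. The patches also contain wheel that turned and shadow that moved, so I relied on the difference pictures instead.
- **Pawl angle:** I did not measure it beyond that picture comparison.

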